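# Index the seasoning turntable and open the salt cellar

### The arm

A 6-joint arm with a two-finger parallel gripper is mounted at the origin on the work surface. World frame = base frame: x ahead of the robot, y to its left, z up, the work surface at z = 0. Lengths are in m, angles in rad, forces in N, time in s.
With the tool pointing down it reaches from about 0.25 to 0.725 m from the base axis. Payload 4 kg.
Tool frame: the origin (TCP) lies midway between the tips of the shut fingers; the grasp point (between the pads) lies 19 mm behind it (bot.grip_depth is the distance from the TCP to the grasp point, in m); z points along the fingers, y is the line along which they close (so a half turn about z gives the same grasp; the last joint's range is limited). The gripper opens to 85 mm and grips with 20 to 120 N. Pads are 22 mm wide; open, the fingers measure 114 mm over their backs; the gripper's body (76 mm by 85 mm) begins 54 mm behind the grasp point. The pads swing forward as they close: fully open they stand 13 mm farther back than shut.
Start: joints at [-1.31, 0.241, 0.005, 1.335, 0, 1.571], TCP at [0.129, -0.483, 0.231] pointing down, gripper open.
Joint ranges: [-2.72, 2.72], [-1.05, 1.87], [-1.09, 1.28], [-1.99, 2.15], [-1.42, 1.44], [-3.14, 3.14]. Speed limits (rad/s): [2.79, 2.79, 3.14, 3.14, 3.14, 3.14].

### API

Orientations are given as a unit quaternion [x, y, z, w].
In Python, from workcell import bot gives the robot as it stands.
- The arm moves only by the shell command python3 -m creep 'ROWS'. ROWS is JSON, one flat list of numbers, 5 for each row, row after row: the shift along the world's x, y, z in m, then the turn about the world's z in rad, then the finger opening in m, from 0 to 0.0854. In form: [x, y, z, twist, claw, x, y, z, twist, claw, ...]. A call has 1 to 10 rows; each row is the pose to reach, as a shift and turn from the pose commanded when the call began; what a row does not reach only later rows make up. A row lasts 1/12 s, in which the tool goes at most 41.7 mm and 7.16 degrees, less where a joint would pass 70% of its speed; a pose out of reach is approached as far as the arm can. A call with a gripper value outside its range is refused whole. The fingers move at their own pace and stop on an object; the grip force is fixed at half the most. Time passes only in rows, so rows that repeat a pose let the fingers close. It gives the time, the measured TCP pose, the force, the opening and the grip force at its end, in the units of the state.
- bot.get_obs(): the state, without advancing time (a new reading comes with each control period).
- bot.camera(name): name is "side" or "top" or "wrist"; returns a dict with "pixels" (480x640x3 uint8, red, green, blue), "camera_matrix" (3x3 intrinsics, pixels), "extrinsics" (4x4, takes a point from world to camera coordinates); the wrist camera has in their place "T_tool_cam" (4x4, takes a point from camera to tool coordinates, whose origin is the TCP and whose axes are the flange's). Camera axes: x right, y down, z forward; pixel columns grow to the right and rows downward; lengths in m; the calibration is good to about 2 mm. A picture is of the moment at which its call begins: read the wrist's pose just before it. There is no depth.
- bot.job_done(): hands the job in; it is judged then, once.
Trained networks look in the newest picture that a camera, given by its name, has taken for a name from the list of things; names that differ only in an ending like _2 or _b are one class to them, and where a whole thing is asked for, a point or a joint stands for the part that bears it (a point fixed in the world has none). Each returns a list of dicts, best first, with "score" (0 to 1); they miss things now and then, are a little off and sometimes report something else, mostly with a low value. They report only what shows in the picture. A call takes as long as a camera call.
- bot.look_for(camera, thing): "centre" ([column, row] as shares, 0 to 1, of the picture: columns of its width, rows of its height, amid what is visible of it).
- bot.place_of(camera, thing): "centre" ([column, row] as shares, 0 to 1, of the picture: columns of its width, rows of its height: a listed point, or the origin of a listed thing).
The state is a dict: "clock": time; "joint_pos": joint angles; "joint_vel": joint speeds; "tau": joint torques, N m; "eef_pos": TCP position; "tool_rot": TCP orientation; "ft_force": force on the tool from outside, world axes, zero at the start; "ft_torque": the same for the moment, N m; "grip_width": finger opening in m; "grasp_force": force on a finger pad.
Only numpy, scipy, OpenCV 4.12 (cv2) and the standard library are available. Lean on these libraries where they do the work, as an engineer would, in place of code of your own. Each camera call takes 0.05 s, during which the arm holds its last target. There are 200 camera calls.

### The job

Bring the salt cellar round to the pizza board: lift the turntable's sprung lock knob, turn the turntable until the cellar stands squarely on the side where the round board lies, and let the lock pin drop fully home in the notch there. Swivel the cellar's lid fully open, ready for the cook, with the turntable left locked. Keep the pinch bowl and the jar standing in their places on the tray, and leave the board, tongs and control box where they are.

Things in the scene. Friction and masses are not known exactly. Their poses are not given: they have to be found in the camera images.
- base: Fixed stainless base of the seasoning turntable: a round flange 330 mm across, top 18 mm above the counter, with eight U notches 12.5 mm wide in its rim, every 45 degrees from its +x axis. Origin on the turning axis at counter level, z up. The pizza board lies on its +y or -y side, the control box on the other, each about 320 mm from the axis.
- turntable (a joint): Angle (rad, counter-clockwise from above) of the round steel tray on the base: 250 mm across, floor 26 and rim 36 mm above the counter, no end stops, friction 0.08 N m. At the start 0: pin home in the notch on the base's -x axis. On the tray, from its axis: cellar at 0 degrees, bowl at +90, lock plunger at 180, jar at -90. With the pin home it has 0.01 rad of play.
- lock (a joint): Lift of the sprung lock plunger, m: 0 home, 0.015 at its stop. The 10 mm round-nosed pin points down from a lug on the tray's rim, 145 mm from the axis, and turns with the tray. It enters a notch 9 mm deep, so it is free above 0.009 and rides near 0.0085 between notches. Spring 5 N down when home, 9 N at the top; let go over a notch (within 2 mm) it drops by itself.
- lock_knob (a point): Centre of the plunger's round black knob, 30 mm in diameter and 30 mm tall, 68 mm above the counter when home; it rises with the plunger and is carried round with the tray. Below it stand a 12 mm neck, a 20 mm sleeve and the 28 mm wide lug, whose top is 34 mm above the counter. The knob is also the handle by which the tray is turned.
- cellar_mouth (a point): Centre of the mouth of the walnut salt cellar, a round wooden pot 76 mm across and 56 mm tall, screwed to the tray 75 mm from the axis; this point is 82 mm above the counter.
- station_left (a point): Point on the base 75 mm from the axis on its +y side, 26 mm above the counter: the cellar's centre lies over it when the cellar faces +y (turntable at +1.571).
- station_right (a point): The same on the base's -y side (turntable at -1.571).
- lid (a joint): Swivel of the cellar's flat walnut lid, rad: 0 closed, 1.8 at its stop (fully open); it turns level, counter-clockwise from above, and stays where it is left (0.04 N m of friction). It may start slightly ajar.
- lid_pivot (a point): Pin on which the lid (76 mm across, 10 mm thick) swivels, at the lid's top face, 93 mm above the counter, 31 mm from the cellar's centre.
- lid_peg (a point): Middle of the upright brass thumb peg on the lid, 12 mm in diameter, 16 mm tall, its top 109 mm above the counter, 56 mm from the pivot across the lid. Pushed sideways it carries the lid round.
- pizza_board: Round wooden pizza board, 260 mm across, 18 mm thick, lying flat; origin under its centre. It marks the side to which the cellar is brought.
- pinch_bowl: Loose olive ceramic pinch bowl, 74 mm across, 38 mm tall, 0.16 kg, on the tray; origin under its centre, z up.
- jar: Loose squat glass jar with wire latch, 64 mm across, 65 mm tall, 0.24 kg, on the tray; origin under its centre, z up.
- seat_bowl (a point): The bowl's place on the tray, 75 mm from the axis; it turns with the tray.
- seat_jar (a point): The jar's place on the tray, 75 mm from the axis; it turns with the tray.
- tongs: Loose stainless locking tongs, about 265 mm long, 45 mm wide, 18 mm high, lying on the board along their x axis; origin at mid length.
- control_box: Fixed steel control box, 85 by 115 mm and 64 mm high, with a toggle switch to 94 mm; origin under its centre.

How it is judged:
At the end, for the whole second after the job is handed in: Cellar within 6 mm of the station on the board's side; lock pin home (lift under 2.5 mm); lid open past 1.6 of 1.8 rad; bowl and jar upright (0.1 rad), at rest, within 20 mm of their places on the tray; board and tongs within 30 mm of where they began (value of joint lock below 0.0025 m and ((y of pizza_board in the frame of base above 0 m and horizontal distance between cellar_mouth and station_left below 0.006 m) or (y of pizza_board in the frame of base below 0 m and horizontal distance between cellar_mouth and station_right below 0.006 m)) and value of joint lid above 1.6 rad and horizontal distance between pinch_bowl and seat_bowl below 0.02 m and angle between each of pinch_bowl, jar's own z axis and vertical below 0.1 rad and horizontal distance between jar and seat_jar below 0.02 m and distance of each of pizza_board, tongs from where it was at the start of the episode below 0.03 m and linear speed of each of pinch_bowl, jar below 0.02 m/s); the robot touches nothing.
It fails at once if the bowl or the jar is tipped over (angle between any of pinch_bowl, jar's own z axis and vertical above 0.4 rad).
It fails at once if the control box is struck hard (contact force between the arm and control_box above 15 N).
It also fails if it takes over 59 s, if anything falls off the work surface, if the arm or the gripper's body presses on something with over 40 N, if the wrist force passes 120 N, or if a joint passes its speed limit or range.

## Working session

There is one attempt and no reset: what is moved stays moved. The work goes in short steps, Python scripts to look and compute and a shell command to move; the robot and the scene stay as the last step left them, time stands still between calls to the robot, and variables do not carry over. Pictures are saved under pics/ and viewed, at most 10 in all, crops included, and the job is handed in when it is done.

```bash
mkdir -p pics
cat > h.py <<'E'
import numpy as np, cv2
from workcell import bot
def ray(cam,uv):
    K=np.array(cam["camera_matrix"]);E=np.array(cam["extrinsics"])
    d=E[:3,:3].T@np.linalg.inv(K)@np.array([uv[0],uv[1],1.]);o=-E[:3,:3].T@E[:3,3];return o,d
def at(cam,uv,z):
    o,d=ray(cam,uv);return o+d*(z-o[2])/d[2]
def save(cam,n): cv2.imwrite('pics/'+n+'.png',np.array(cam["pixels"])[:,:,::-1])
Z=dict(base=0,lock_knob=.068,cellar_mouth=.082,lid_pivot=.093,lid_peg=.101,pizza_board=0,pinch_bowl=.026,jar=.026,tongs=.018,control_box=0)
def show(name,things=Z):
    c=bot.camera(name)
    for t in things:
        for r in bot.place_of(name,t)[:2]:
            u=np.array(r["centre"])*[640,480]
            print(name,t,round(r["score"],2),u.round(),at(c,u,Z[t]).round(4))
    return c
E
python3 - <<'E'
from h import *
for n in("top","side"): save(show(n),n+"0")
print(bot.get_obs())
E
```

```text
top base 0.6 [321. 235.] [0.6254 0.0713 0.    ]
top base 0.42 [318. 190.] [0.7294 0.0751 0.    ]
top lock_knob 0.71 [333. 299.] [0.4792 0.0456 0.068 ]
top cellar_mouth 0.67 [305. 194.] [0.6979 0.0974 0.082 ]
top lid_pivot 0.95 [288. 199.] [0.6863 0.1323 0.093 ]
top lid_pivot 0.74 [284. 244.] [0.5915 0.1415 0.093 ]
top lid_peg 0.63 [317. 191.] [0.6991 0.072  0.101 ]
top lid_peg 0.33 [333. 300.] [0.4757 0.0461 0.101 ]
top pizza_board 0.82 [179. 279.] [0.5373 0.3889 0.    ]
top pizza_board 0.16 [347. 225.] [0.6456 0.012  0.    ]
top pinch_bowl 0.91 [286. 241.] [0.6086 0.1469 0.026 ]
top pinch_bowl 0.15 [347. 227.] [0.6357 0.0122 0.026 ]
top jar 0.85 [354. 228.] [ 0.6325 -0.003   0.026 ]
top jar 0.22 [349. 225.] [0.6401 0.0076 0.026 ]
top tongs 0.72 [351. 225.] [0.6409 0.0045 0.018 ]
top tongs 0.63 [180. 276.] [0.5402 0.3802 0.018 ]
top control_box 0.66 [459. 188.] [ 0.7223 -0.2412  0.    ]
top control_box 0.59 [180. 278.] [0.5388 0.3869 0.    ]
side base 0.6 [304. 276.] [0.6165 0.0662 0.    ]
side lock_knob 0.68 [352. 269.] [0.4737 0.0505 0.068 ]
side cellar_mouth 0.85 [274. 246.] [0.68
[... 679 characters left out ...]
'clock': 1.1, 'joint_pos': array([-1.31000758e+00,  2.40614153e-01,  5.00744416e-03,  1.33518122e+00,
       -1.71605447e-05,  1.57081560e+00]), 'joint_vel': array([-0.00071102, -0.00053768,  0.00149558, -0.00177864, -0.00089147,
       -0.00168835]), 'tau': array([ 7.91354632e-04, -3.72219551e+01,  2.52696902e+01,  1.29734693e-03,
        1.92196740e-04,  3.75882109e-06]), 'eef_pos': array([ 0.12891905, -0.48310502,  0.23130223]), 'tool_rot': array([ 9.91511945e-01,  1.30015622e-01, -7.96132174e-06,  5.27971788e-06]), 'ft_force': array([ 0.68642393, -0.37539044,  0.37702929]), 'ft_torque': array([ 0.01336451,  0.0290287 , -0.04389446]), 'grasp_force': 0.0, 'grip_width': 0.08540133409008545}
```

View pics/top0.png

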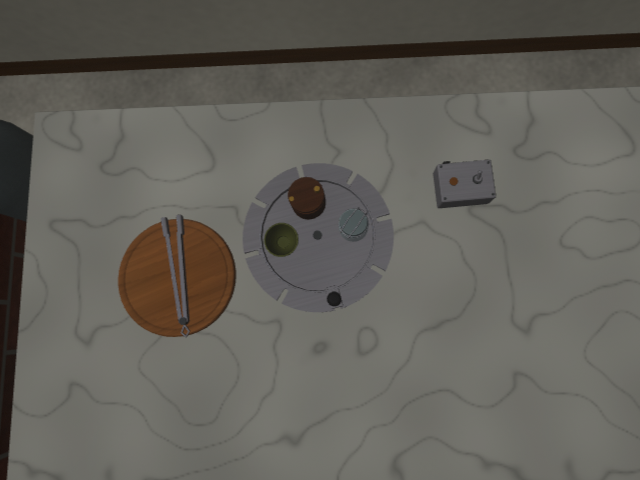

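View pics/side0.png

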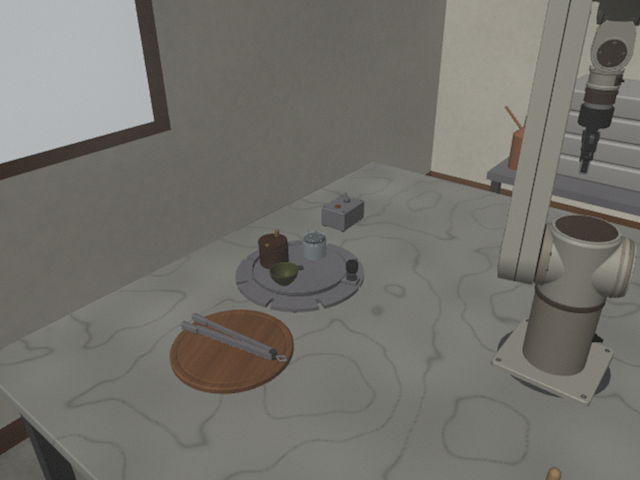

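The top view shows the board left (+y side, at 178,278), the cellar at (307,197), the knob at (334,299), the bowl at (282,240), the jar at (354,224) and the box at (465,183). The side view agrees. Axis ≈ (0.620, 0.071), base yaw ≈ 0.16, so the turn is +π/2.

```bash
python3 -m creep '[0.02,0.03,0,0,0.0854,0.045,0.065,0,0,0.0854,0.065,0.1,0,0,0.0854,0.085,0.13,0,0,0.0854,0.105,0.16,0,0,0.0854,0.125,0.19,0,0,0.0854,0.145,0.22,0,0,0.0854,0.165,0.25,0,0,0.0854,0.185,0.28,0,0,0.0854,0.2,0.3,0,0,0.0854]'
python3 -m creep '[0.02,0.03,0,0,0.0854,0.04,0.06,0,0,0.0854,0.06,0.09,0,0,0.0854,0.08,0.12,0,0,0.0854,0.1,0.15,0,0,0.0854,0.12,0.18,0,0,0.0854,0.14,0.21,0,0,0.0854,0.148,0.231,0,0,0.0854,0.148,0.231,0,-0.1,0.0854,0.148,0.231,0,-0.1,0.0854]'
cat >> h.py <<'E'
from scipy.spatial.transform import Rotation as R
def wrist():
    o=bot.get_obs();c=bot.camera("wrist");T=np.eye(4)
    T[:3,:3]=R.from_quat(o["tool_rot"]).as_matrix();T[:3,3]=o["eef_pos"]
    c["extrinsics"]=np.linalg.inv(T@np.array(c["T_tool_cam"]));return c
def showw(things=Z):
    c=wrist()
    for t in things:
        for r in bot.place_of("wrist",t)[:1]:
            u=np.array(r["centre"])*[640,480]
            print("wrist",t,round(r["score"],2),u.round(),at(c,u,Z[t]).round(4))
    return c
E
python3 - <<'E'
from h import *
save(showw(),"w1")
o=bot.get_obs();print(o["joint_pos"],o["eef_pos"],o["tool_rot"])
E
```

```text
clock: 1.93
eef_pos: [0.3298, -0.1807, 0.2316]
tool_rot: [0.991, 0.131, 0.001, -0.0]
ft_force: [0.3, -0.9, 1.2]
grip_width: 0.0855
grasp_force: 0.0
clock: 2.77
eef_pos: [0.4773, 0.0493, 0.2309]
tool_rot: [0.997, 0.081, -0.0, 0.0]
ft_force: [0.7, -0.6, 0.9]
grip_width: 0.0852
grasp_force: 0.0
wrist base 0.68 [310.  19.] [0.6245 0.079  0.    ]
wrist lock_knob 0.6 [319. 212.] [0.4804 0.0482 0.068 ]
wrist pinch_bowl 0.77 [206.  17.] [0.6087 0.1576 0.026 ]
wrist jar 0.82 [411.  11.] [0.6378 0.0026 0.026 ]
[ 9.93884258e-02  1.99269092e-01 -4.75764725e-02  1.32363112e+00
  2.45843526e-05  3.08061478e+00] [0.47690438 0.04756296 0.2314587 ] [ 9.96787040e-01  8.00972578e-02  1.59557092e-04 -1.53591582e-05]
```

View pics/w1.png

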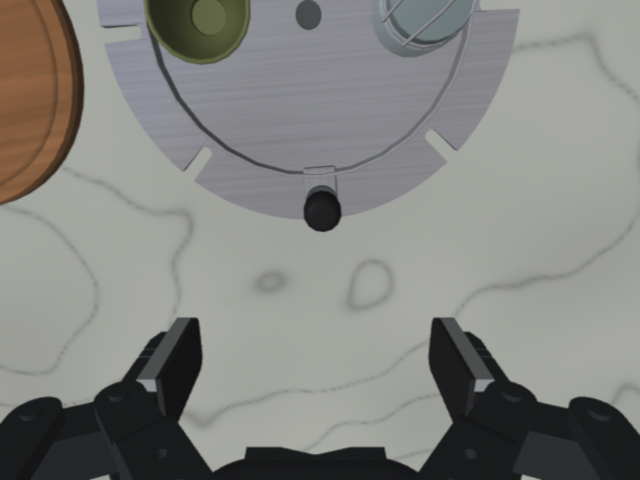

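The wrist view shows the axis dot at (309,14), the knob top at (322,209), and rim notches near (198,160), (440,145) and (124,34).

Run:
```python
from h import *
c=wrist()
ax=at(c,(309,14),.026);k=at(c,(322,209),.083);print(ax,k,np.linalg.norm((k-ax)[:2]),np.arctan2(*(ax-k)[1::-1]))
for p in((203,153),(433,138)):
    q=at(c,p,.018);d=q-ax;print(q,np.linalg.norm(d[:2]),np.arctan2(d[1],d[0]))
```

```text
[0.62350227 0.07773351 0.026     ] [0.48645137 0.04566587 0.083     ] 0.1407525574998131 0.22984836779767884
[0.50350559 0.15321024 0.018     ] 0.1417601491221393 2.5801291447938763
[ 0.54795229 -0.04264436  0.018     ] 0.1421218836331742 -2.1312680468639806
```

```bash
python3 -m creep '[0.007,-0.002,-0.03,0.065,0.0854,0.007,-0.002,-0.065,0.065,0.0854,0.007,-0.002,-0.1,0.065,0.0854,0.007,-0.002,-0.13,0.065,0.0854,0.007,-0.002,-0.155,0.065,0.0854,0.007,-0.002,-0.175,0.065,0.0854,0.007,-0.002,-0.183,0.065,0.0854,0.007,-0.002,-0.183,0.065,0.0854]'
python3 -m creep '[0,0,0,0,0.06,0,0,0,0,0.04,0,0,0,0,0.02,0,0,0,0,0.02,0,0,0,0,0.02,0,0,0,0,0.02,0,0,0,0,0.02,0,0,0,0,0.02]'
```

```text
clock: 4.03
eef_pos: [0.4821, 0.0457, 0.0464]
tool_rot: [0.994, 0.113, -0.002, -0.0]
ft_force: [-0.9, -0.7, -0.4]
grip_width: 0.0853
grasp_force: 0.0
clock: 4.7
eef_pos: [0.4849, 0.0459, 0.0497]
tool_rot: [0.994, 0.113, 0.001, 0.0]
ft_force: [-1.4, -1.0, 4.8]
grip_width: 0.0278
grasp_force: 58.7
```

```bash
python3 -m creep '[0,0,0.004,0,0.02,0,0,0.008,0,0.02,0,0,0.012,0,0.02,0,0,0.0125,0,0.02,0,0,0.0125,0,0.02,0,0,0.0125,0,0.02]'
python3 - <<'E'
from h import *
o=bot.get_obs();print(o["eef_pos"],R.from_quat(o["tool_rot"]).as_matrix()[:2,1])
p=o["eef_pos"][:2]
for ax in([.6245,.078],[.620,.0745]):
  ax=np.array(ax);d=p-ax;print(np.linalg.norm(d),np.arctan2(-d[1],-d[0]))
# rows: circle around axis, radius .145, psi .226
ax=np.array([.6245,.078]);d=p-ax;d*=.145/np.linalg.norm(d);ax=p-d
for i in range(1,21):
    a=np.pi/2*i/20;c,s=np.cos(a),np.sin(a)
    q=np.array([[c,-s],[s,c]])@d-d
    print(i,q.round(4),round(a,3))
E
```

```text
clock: 5.2
eef_pos: [0.4847, 0.046, 0.0608]
tool_rot: [0.994, 0.113, 0.001, 0.0]
ft_force: [5.7, -0.2, -8.7]
grip_width: 0.0278
grasp_force: 59.6
[0.4846897  0.04595949 0.06075009] [ 0.22379928 -0.97463523]
0.14343470674291625 0.22528119767818053
0.13828752219787985 0.2078792730979246
1 [ 0.003 -0.011] 0.079
2 [ 0.0068 -0.0217] 0.157
3 [ 0.0115 -0.0321] 0.236
4 [ 0.0169 -0.0421] 0.314
5 [ 0.0232 -0.0516] 0.393
6 [ 0.0301 -0.0606] 0.471
7 [ 0.0378 -0.0691] 0.55
8 [ 0.046  -0.0769] 0.628
9 [ 0.0549 -0.084 ] 0.707
10 [ 0.0643 -0.0905] 0.785
11 [ 0.0742 -0.0961] 0.864
12 [ 0.0845 -0.101 ] 0.942
13 [ 0.0951 -0.105 ] 1.021
14 [ 0.106  -0.1082] 1.1
15 [ 0.1172 -0.1106] 1.178
16 [ 0.1285 -0.112 ] 1.257
17 [ 0.1398 -0.1126] 1.335
18 [ 0.1512 -0.1123] 1.414
19 [ 0.1625 -0.1111] 1.492
20 [ 0.1737 -0.1089] 1.571
```

```bash
python3 -m creep '[0.0014,-0.0055,0,0.039,0.02,0.003,-0.011,0,0.079,0.02,0.0068,-0.0217,0,0.157,0.02,0.0115,-0.0321,0,0.236,0.02,0.0169,-0.0421,0,0.314,0.02,0.0232,-0.0516,0,0.393,0.02,0.0301,-0.0606,0,0.471,0.02,0.0378,-0.0691,0,0.55,0.02,0.046,-0.0769,0,0.628,0.02,0.046,-0.0769,0,0.628,0.02]'
python3 - <<'E'
from h import *
o=bot.get_obs();print(o["eef_pos"],o["ft_force"],o["ft_torque"],R.from_quat(o["tool_rot"]).as_matrix()[:2,1])
showw(["lock_knob","base"])
E
```

```text
clock: 6.03
eef_pos: [0.5317, -0.0301, 0.0604]
tool_rot: [0.91, 0.416, 0.001, -0.001]
ft_force: [3.5, 6.4, -8.9]
grip_width: 0.0277
grasp_force: 60.2
[ 0.53166961 -0.03013145  0.06037534] [ 3.45201166  6.37280232 -8.86328193] [ 1.28971937 -0.92601426  0.25624292] [ 0.75597426 -0.65459992]
wrist lock_knob 0.79 [315. 353.] [ 0.5252 -0.0361  0.068 ]
```

```bash
python3 -m creep '[0.0089,-0.0071,0,0.079,0.02,0.0183,-0.0136,0,0.157,0.02,0.0282,-0.0192,0,0.236,0.02,0.0385,-0.0241,0,0.314,0.02,0.0491,-0.0281,0,0.393,0.02,0.06,-0.0313,0,0.472,0.02,0.0712,-0.0337,0,0.55,0.02,0.0825,-0.0351,0,0.629,0.02]'
python3 -m creep '[0.0113,-0.0006,0,0.078,0.02,0.0227,-0.0003,0,0.157,0.02,0.03,0.0005,0,0.21,0.02,0.034,0.0009,0,0.235,0.02,0.037,0.0014,0,0.255,0.02,0.0385,0.0017,0,0.267,0.02,0.0385,0.0017,0,0.267,0.02,0.0385,0.0017,0,0.267,0.02]'
python3 - <<'E'
from h import *
o=bot.get_obs();print(o["eef_pos"],o["ft_force"],o["ft_torque"],R.from_quat(o["tool_rot"]).as_matrix()[:2,1])
d=o["eef_pos"][:2]-[.6245,.078];print(np.linalg.norm(d),np.arctan2(d[1],d[0])+np.pi/2)
save(show("top",["lock_knob","pinch_bowl","jar","lid_pivot","lid_peg","base"]),"top2")
E
```

```text
clock: 6.85
eef_pos: [0.611, -0.0626, 0.059]
tool_rot: [0.736, 0.677, 0.001, -0.004]
ft_force: [1.7, 9.9, -7.9]
grip_width: 0.0279
grasp_force: 60.3
clock: 7.52
eef_pos: [0.6485, -0.0605, 0.0587]
tool_rot: [0.64, 0.768, 0.001, -0.004]
ft_force: [0.0, 6.7, -6.8]
grip_width: 0.0277
grasp_force: 60.5
[ 0.64852293 -0.0605465   0.05872232] [ 0.02298186  6.73211667 -6.82001914] [ 1.56270634 -0.26890644 -0.16880416] [0.98357208 0.18045418]
0.1406137774082358 0.17168555155128962
top jar 0.56 [311. 200.] [0.6993 0.0912 0.026 ]
top lid_pivot 0.88 [278. 251.] [0.5794 0.1551 0.093 ]
top lid_peg 0.95 [275. 228.] [0.6253 0.1581 0.101 ]
top base 0.84 [318. 235.] [0.6256 0.0785 0.    ]
```

```bash
python3 -m creep '[0,0,0,0,0.036,0,0,0,0,0.036,0,0,0,0,0.036,0,0,0,0,0.036,0.002,0.0004,0,0.01,0.036,0.004,0.0008,0,0.02,0.036,0.004,0.0008,0,0.02,0.036]'
python3 -m creep '[0.001,0.0002,0,0.006,0.036,0.002,0.0004,0,0.012,0.036,0.003,0.0006,0,0.018,0.036,0.004,0.0008,0,0.024,0.036,0.004,0.0008,0,0.024,0.036]'
python3 - <<'E'
from h import *
o=bot.get_obs();print(o["eef_pos"],o["ft_force"])
save(wrist(),"w2")
E
```

```text
clock: 8.45
eef_pos: [0.6555, -0.0637, 0.0611]
tool_rot: [0.633, 0.774, 0.0, 0.0]
ft_force: [0.6, -0.8, -0.0]
grip_width: 0.036
grasp_force: 0.0
clock: 8.87
eef_pos: [0.6591, -0.0627, 0.0608]
tool_rot: [0.624, 0.782, 0.0, 0.0]
ft_force: [-0.4, -0.8, 0.6]
grip_width: 0.036
grasp_force: 0.0
[ 0.6591017  -0.06272235  0.06075987] [-0.35082157 -0.77483271  0.58072003]
```

View pics/w2.png

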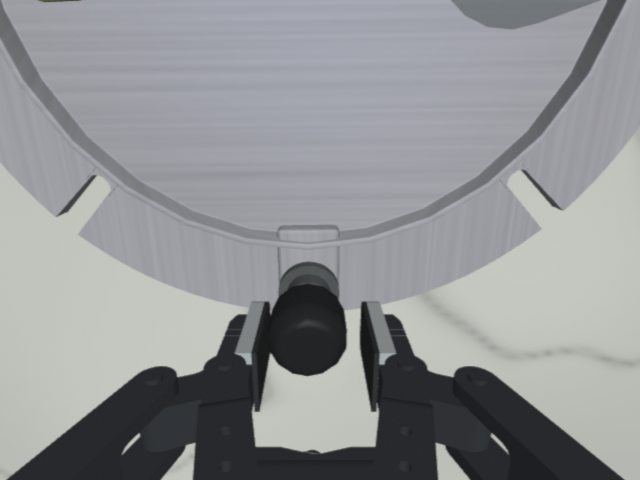

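The wrist view shows the knob at (309,330) against the left finger and the lug at (309,240), midway between the notches at (88,205) and (530,200), so it is nearly home. I'll push on gently.

```bash
python3 -m creep '[0.0005,0.0001,0,0.003,0.036,0.001,0.0002,0,0.006,0.036,0.0015,0.0003,0,0.006,0.036,0.0015,0.0003,0,0.006,0.036]'
python3 -m creep '[0.0005,0.0001,0,0.003,0.036,0.001,0.0002,0,0.006,0.036,0.0015,0.0003,0,0.006,0.036,0.0015,0.0003,0,0.006,0.036]'
python3 -m creep '[0.0005,0.0001,0,0.003,0.036,0.001,0.0002,0,0.006,0.036,0.0015,0.0003,0,0.006,0.036,0.0015,0.0003,0,0.006,0.036]'
```

```text
clock: 9.25
eef_pos: [0.6605, -0.0625, 0.0608]
tool_rot: [0.622, 0.783, -0.0, -0.0]
ft_force: [-0.4, -0.5, 0.2]
grip_width: 0.0359
grasp_force: 0.2
clock: 9.58
eef_pos: [0.6611, -0.0623, 0.0607]
tool_rot: [0.619, 0.785, -0.001, -0.001]
ft_force: [-3.0, -0.7, 1.4]
grip_width: 0.036
grasp_force: 1.7
clock: 9.92
eef_pos: [0.6614, -0.0621, 0.0606]
tool_rot: [0.617, 0.787, -0.001, -0.002]
ft_force: [-6.3, -0.6, 3.9]
grip_width: 0.0358
grasp_force: 3.5
```

```bash
python3 -m creep '[-0.003,-0.0006,0,0,0.036,-0.005,-0.001,0,0,0.036,-0.005,-0.001,0,0,0.06,-0.005,-0.001,0,0,0.0854,-0.005,-0.001,0.02,0,0.0854,-0.005,-0.001,0.05,0,0.0854,-0.005,-0.001,0.085,0,0.0854,-0.005,-0.001,0.12,0,0.0854,-0.005,-0.001,0.15,0,0.0854,-0.005,-0.001,0.15,0,0.0854]'
python3 - <<'E'
from h import *
c=showw(["lock_knob","base","pinch_bowl","jar"]);save(c,"w3")
c=show("side",["lock_knob","pinch_bowl","jar","lid_pivot","lid_peg","base"])
cv2.imwrite("pics/s3.png",cv2.resize(np.array(c["pixels"])[200:350,220:420,::-1],(800,600),interpolation=cv2.INTER_CUBIC))
E
```

```text
clock: 10.75
eef_pos: [0.6626, -0.0632, 0.2197]
tool_rot: [0.617, 0.787, 0.004, 0.006]
ft_force: [-0.3, -1.0, 0.9]
grip_width: 0.0854
grasp_force: 0.0
wrist lock_knob 0.71 [304. 216.] [ 0.6567 -0.0613  0.068 ]
wrist base 0.7 [308.  14.] [0.6248 0.0837 0.    ]
wrist pinch_bowl 0.76 [197.   7.] [0.5459 0.0638 0.026 ]
wrist jar 0.76 [410.  18.] [0.7009 0.095  0.026 ]
side lock_knob 0.43 [320. 231.] [ 0.6605 -0.0544  0.068 ]
side pinch_bowl 0.84 [325. 277.] [0.5453 0.0675 0.026 ]
side jar 0.59 [274. 261.] [0.7025 0.0896 0.026 ]
side lid_pivot 0.79 [297. 259.] [0.5812 0.1299 0.093 ]
side lid_peg 0.93 [272. 253.] [0.6402 0.1558 0.101 ]
side base 0.94 [303. 278.] [0.6114 0.0753 0.    ]
side base 0.52 [285. 282.] [0.6354 0.1204 0.    ]
```

View pics/w3.png

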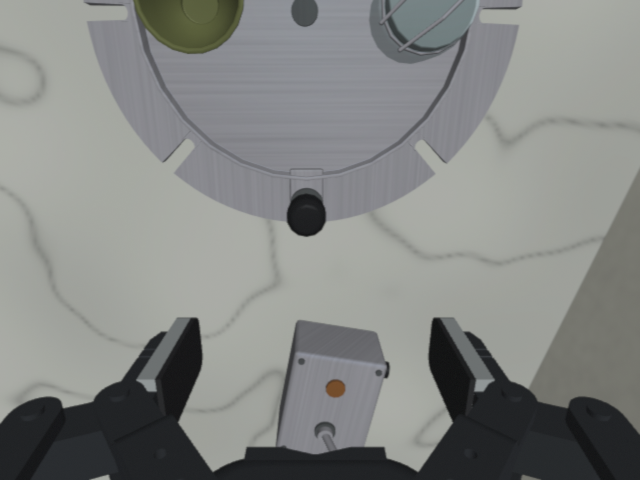

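View pics/s3.png

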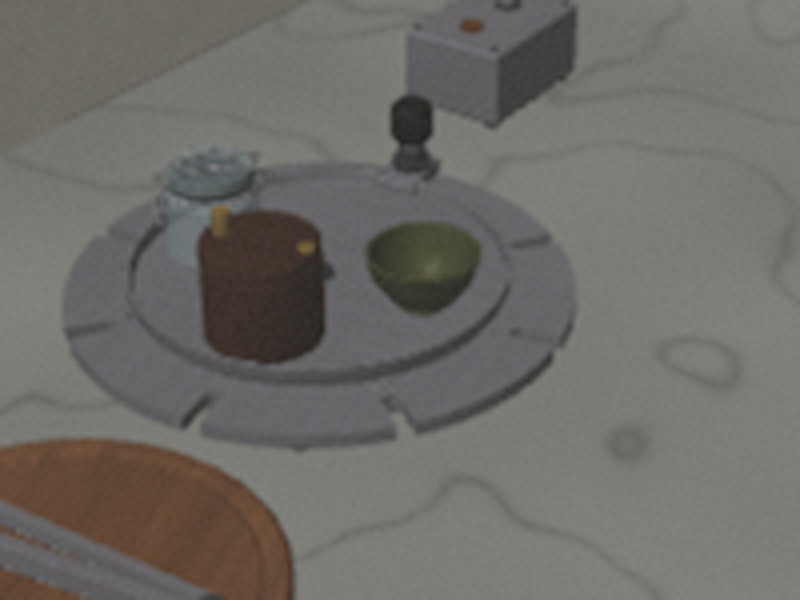

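The wrist view shows the knob at (306,214) midway between the notches at (180,150) and (428,157). In the side crop the knob is at (411,120), with the bowl, jar and cellar in place. I'll check the knob's height by comparing it with the start image.

Run:
```python
from h import *
c=bot.camera("side");K=np.array(c["camera_matrix"]);E=np.array(c["extrinsics"])
def proj(p): q=K@(E@np.append(p,1))[:3];return q[:2]/q[2]
ax=np.array([.6245,.078]);psi=.226
def blob(im,u):
    g=cv2.cvtColor(im,cv2.COLOR_RGB2GRAY);x,y=np.int32(u);m=np.zeros_like(g);m[y-12:y+13,x-12:x+13]=g[y-12:y+13,x-12:x+13]<58
    n,l,s,ce=cv2.connectedComponentsWithStats(m);i=1+np.argmax(s[1:,4]);return ce[i].round(2),s[i]
k0=ax-.145*np.array([np.cos(psi),np.sin(psi)]);k1=ax+.145*np.array([np.sin(psi),-np.cos(psi)])
old=cv2.imread("pics/side0.png")[:,:,::-1].copy()
b0,s0=blob(old,proj([*k0,.068]));b1,s1=blob(np.array(c["pixels"]),proj([*k1,.068]))
print("start",b0,s0,proj([*k0,.068]));print("now",b1,s1,proj([*k1,.068]),proj([*k1,.0765]))
w=wrist();a=at(w,(304,10),.026)
for p in((185,144),(423,151)):
    q=at(w,p,.018)-a;print(np.arctan2(q[1],q[0]))
for z in(.083,.0915):
    k=at(w,(306,212),z)-a;print(z,np.linalg.norm(k[:2]),np.arctan2(k[1],k[0])+np.pi/2)
```

```text
start [351.79 267.38] [346 260  12  19 160] [350.45278972 266.71356224]
now [322.81 230.93] [318 224  10  19 118] [322.68252416 230.39725569] [322.66030111 227.66667781]
-2.13218730881378
-0.5663422117806756
0.083 0.13574825512025504 0.252638319180029
0.0915 0.13351244061081177 0.25435800619490245
```

The pin is home: the knob is at row 230.9, where 231.1 means home and 228.3 means raised. On to the lid.

```bash
python3 -m creep '[-0.003,0.02,0,0.12,0.0854,-0.006,0.04,0,0.24,0.07,-0.01,0.065,0,0.36,0.06,-0.013,0.09,0,0.48,0.05,-0.017,0.115,0,0.6,0.04,-0.02,0.14,0,0.72,0.03,-0.023,0.16,0,0.84,0.028,-0.027,0.175,0,0.96,0.028,-0.03,0.185,0,1.08,0.028,-0.03,0.19,0,1.2,0.028]'
python3 -m creep '[0,0,0,0.12,0.028,0,0,0,0.24,0.028,0,0,0,0.35,0.028,0,0,0,0.35,0.028,0,0,0,0.35,0.028]'
python3 - <<'E'
from h import *
c=showw(["lid_pivot","lid_peg","cellar_mouth"]);save(c,"w4")
o=bot.get_obs();print(o["joint_pos"][[0,5]],o["eef_pos"],R.from_quat(o["tool_rot"]).as_matrix()[:2,1])
E
```

```text
clock: 12.28
eef_pos: [0.6278, 0.129, 0.211]
tool_rot: [0.061, 0.998, 0.0, -0.0]
ft_force: [0.7, -0.6, 0.2]
grip_width: 0.028
grasp_force: 0.0
clock: 12.7
eef_pos: [0.6284, 0.1271, 0.2109]
tool_rot: [-0.109, 0.994, -0.0, 0.0]
ft_force: [-0.3, -0.0, 0.6]
grip_width: 0.0283
grasp_force: 0.0
wrist lid_pivot 0.86 [361. 161.] [0.5757 0.1476 0.093 ]
wrist lid_peg 0.76 [364. 242.] [0.6268 0.1621 0.101 ]
wrist cellar_mouth 0.86 [357. 200.] [0.6039 0.1532 0.082 ]
[ 0.19941892 -0.01931852] [0.62843697 0.12701454 0.21080618] [-0.21699732  0.9761722 ]
```

View pics/w4.png

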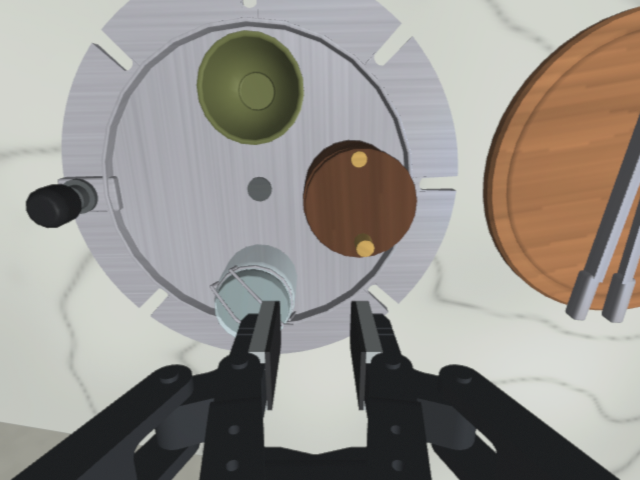

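The wrist view shows the peg top at (366,248), the pivot at (359,159), the jar at (255,300) and the bowl at (250,87).

Run:
```python
from h import *
c=wrist();g=at(c,(366,247),.109);p=at(c,(359,159),.093);d=g-p
print(g,p,np.linalg.norm(d[:2]),np.arctan2(d[1],d[0]))
P=np.array([.5775,.144]);d=g[:2]-P;print(np.linalg.norm(d),np.arctan2(d[1],d[0]))
```

```text
[0.62700388 0.1623313  0.109     ] [0.57483985 0.14586505 0.093     ] 0.05470122137286039 0.3057636831113776
0.05278892331849247 0.354643933674065
```

```bash
python3 -m creep '[0,0.02,0,0.04,0.028,0,0.0355,0,0.085,0.028,0,0.0355,-0.03,0.085,0.028,0,0.0355,-0.06,0.085,0.028,0,0.0355,-0.085,0.085,0.028,0,0.0355,-0.105,0.085,0.028,0,0.0355,-0.113,0.085,0.028,0,0.0355,-0.113,0.085,0.028]'
python3 - <<'E'
from h import *
o=bot.get_obs();p=o["eef_pos"];print(p,o["ft_force"])
P=np.array([.5755,.1455]);d=p[:2]-P;print(np.linalg.norm(d),np.arctan2(d[1],d[0]))
for i in range(1,20):
    a=.1*i;print(round(a,2),(R.from_rotvec([0,0,a]).as_matrix()[:2,:2]@d-d).round(4))
E
```

```text
clock: 13.62
eef_pos: [0.6266, 0.1628, 0.095]
tool_rot: [-0.153, 0.988, -0.0, -0.003]
ft_force: [-0.3, -0.1, 0.3]
grip_width: 0.0277
grasp_force: 0.0
[0.62658368 0.16276443 0.09501407] [-0.31500998 -0.08041046  0.25994154]
0.05392219655387223 0.3259120688037978
0.1 [-0.002  0.005]
0.2 [-0.0044  0.0098]
0.3 [-0.0074  0.0143]
0.4 [-0.0108  0.0185]
0.5 [-0.0145  0.0224]
0.6 [-0.0187  0.0258]
0.7 [-0.0231  0.0288]
0.8 [-0.0279  0.0314]
0.9 [-0.0329  0.0335]
1.0 [-0.038  0.035]
1.1 [-0.0433  0.0361]
1.2 [-0.0487  0.0366]
1.3 [-0.0541  0.0366]
1.4 [-0.0594  0.036 ]
1.5 [-0.0647  0.0349]
1.6 [-0.0698  0.0333]
1.7 [-0.0748  0.0312]
1.8 [-0.0795  0.0286]
1.9 [-0.0839  0.0255]
```

```bash
python3 -m creep '[-0.002,0.005,0.001,0.1,0.028,-0.0044,0.0098,0.001,0.2,0.028,-0.0074,0.0143,0.001,0.3,0.028,-0.0108,0.0185,0.001,0.4,0.028,-0.0145,0.0224,0.001,0.5,0.028,-0.0187,0.0258,0.001,0.6,0.028,-0.0231,0.0288,0.001,0.7,0.028,-0.0279,0.0314,0.001,0.8,0.028,-0.0329,0.0335,0.001,0.9,0.028,-0.0329,0.0335,0.001,0.9,0.028]'
python3 - <<'E'
from h import *
o=bot.get_obs();print(o["eef_pos"],o["ft_force"])
c=showw(["lid_peg"]);save(c,"w5")
show("side",["lid_peg","lid_pivot"])
E
```

```text
clock: 14.45
eef_pos: [0.5964, 0.1972, 0.1012]
tool_rot: [-0.568, 0.823, -0.0, 0.002]
ft_force: [-0.9, 0.2, -0.3]
grip_width: 0.0278
grasp_force: 0.0
[0.59642948 0.19721818 0.10116717] [-0.92733297  0.2302009  -0.25529691]
wrist lid_peg 0.58 [298. 310.] [0.6017 0.1923 0.101 ]
side lid_pivot 0.7 [296. 261.] [0.5794 0.1386 0.093 ]
side lid_pivot 0.21 [234. 343.] [0.4705 0.4441 0.093 ]
```

View pics/w5.png

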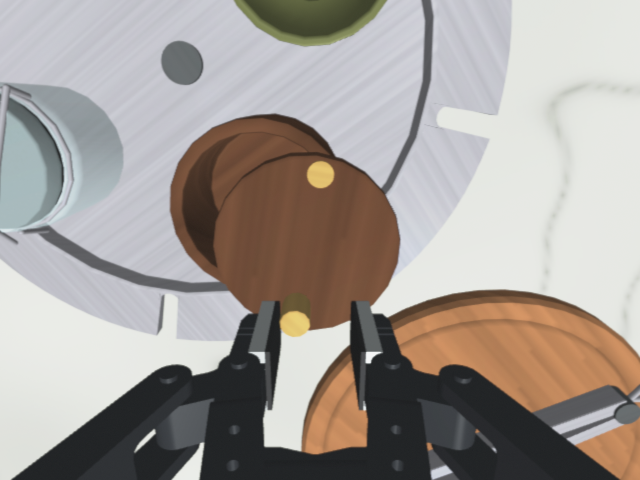

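The lid is partly open, with the peg at (295,322) between the fingers and the pivot at (320,175). I continue round.

```bash
python3 -m creep '[-0.0051,0.0015,-0.003,0.1,0.028,-0.0104,0.0026,-0.003,0.2,0.028,-0.0158,0.0031,-0.003,0.3,0.028,-0.0212,0.0031,-0.003,0.4,0.028,-0.0265,0.0025,-0.003,0.5,0.028,-0.0318,0.0014,-0.003,0.6,0.028,-0.0369,-0.0002,-0.003,0.7,0.028,-0.0419,-0.0023,-0.003,0.8,0.028,-0.0466,-0.0049,-0.003,0.9,0.028,-0.0466,-0.0049,-0.003,0.9,0.028]'
python3 -m creep '[-0.002,-0.0015,0,0.03,0.028,-0.004,-0.003,0,0.06,0.028,-0.004,-0.003,0,0.06,0.028]'
python3 - <<'E'
from h import *
c=wrist();save(c,"w6")
for t,z in(("lid_peg",.101),("lid_pivot",.093)):
  for r in bot.place_of("wrist",t)[:1]: print(t,r,at(c,np.array(r["centre"])*[640,480],z))
E
```

```text
clock: 15.53
eef_pos: [0.5487, 0.1911, 0.0962]
tool_rot: [0.869, -0.495, -0.0, -0.0]
ft_force: [-1.0, 0.1, 0.2]
grip_width: 0.0282
grasp_force: 0.0
clock: 15.78
eef_pos: [0.5452, 0.1882, 0.0961]
tool_rot: [0.883, -0.47, 0.0, -0.0]
ft_force: [0.4, 0.1, -0.7]
grip_width: 0.0282
grasp_force: 0.1
lid_peg {'centre': [0.4611, 0.6944], 'score': 0.61} [0.55062149 0.19703734 0.101     ]
lid_pivot {'centre': [0.5017, 0.401], 'score': 0.84} [0.57276407 0.14585138 0.093     ]
```

```bash
python3 -m creep '[-0.001,-0.0008,0,0.02,0.028,-0.002,-0.0016,0,0.04,0.028,-0.003,-0.0025,0,0.05,0.028,-0.003,-0.0025,0,0.05,0.028]'
python3 -m creep '[-0.001,-0.0008,0,0,0.028,-0.002,-0.0016,0,0,0.028,-0.002,-0.0016,0,0,0.028]'
```

```text
clock: 16.27
eef_pos: [0.5431, 0.1865, 0.096]
tool_rot: [0.895, -0.447, 0.001, -0.001]
ft_force: [3.4, 2.9, -2.5]
grip_width: 0.0275
grasp_force: 2.5
clock: 16.52
eef_pos: [0.5428, 0.1862, 0.0961]
tool_rot: [0.895, -0.446, 0.002, -0.003]
ft_force: [7.5, 7.4, -5.9]
grip_width: 0.0282
grasp_force: 4.9
```

At the stop. I'll back off so the finger is clear, then rise and retreat.

```bash
python3 -m creep '[0.003,0.0025,0,0,0.028,0.006,0.005,0,0,0.028,0.0065,0.0055,0,0,0.028,0.0065,0.0055,0.02,0,0.028,0.0065,0.0055,0.05,0,0.028,0.0065,0.0055,0.085,0,0.028,0.0065,0.0055,0.12,0,0.028,-0.02,-0.03,0.12,0,0.028,-0.045,-0.06,0.12,0,0.028,-0.07,-0.09,0.12,0,0.028]'
python3 -m creep '[-0.02,-0.035,0,0,0.028,-0.04,-0.07,0,0,0.028,-0.06,-0.1,0,0,0.028,-0.08,-0.13,0,0,0.028,-0.08,-0.13,0,0,0.028,-0.08,-0.13,0,0,0.028]'
python3 - <<'E'
from h import *
c=show("top",["lid_peg","lid_pivot","cellar_mouth","lock_knob","pinch_bowl","jar","pizza_board","tongs"])
cv2.imwrite("pics/t7.png",cv2.resize(np.array(c["pixels"])[120:360,100:420,::-1],(800,600),interpolation=cv2.INTER_CUBIC))
show("side",["lid_peg","lid_pivot","lock_knob","pinch_bowl","jar","pizza_board","tongs"])
E
```

```text
clock: 17.35
eef_pos: [0.4689, 0.0931, 0.2164]
tool_rot: [0.895, -0.446, 0.0, 0.0]
ft_force: [-0.7, -1.2, 0.6]
grip_width: 0.0279
grasp_force: 0.0
clock: 17.85
eef_pos: [0.3885, -0.0373, 0.2161]
tool_rot: [0.894, -0.449, -0.0, 0.0]
ft_force: [-0.0, -0.0, -0.8]
grip_width: 0.0278
grasp_force: 0.0
top lid_peg 0.87 [258. 266.] [0.5487 0.1929 0.101 ]
top lid_pivot 0.91 [281. 253.] [0.5738 0.148  0.093 ]
top cellar_mouth 0.83 [278. 242.] [0.5981 0.1557 0.082 ]
top cellar_mouth 0.43 [326. 269.] [0.5399 0.0591 0.082 ]
top lock_knob 0.63 [379. 212.] [ 0.6567 -0.0556  0.068 ]
top pinch_bowl 0.9 [325. 265.] [0.5534 0.0621 0.026 ]
top jar 0.68 [308. 198.] [0.7043 0.0958 0.026 ]
top jar 0.19 [460. 188.] [ 0.715  -0.2371  0.026 ]
top pizza_board 0.89 [180. 277.] [0.5411 0.3884 0.    ]
top pizza_board 0.62 [321. 235.] [0.6239 0.0719 0.    ]
top tongs 0.74 [179. 279.] [0.5354 0.3841 0.018 ]
side lid_peg 0.74 [287. 269.] [0.5624 0.1884 0.101 ]
side lid_pivot 0.79 [293. 260.] [0.5885 0.1373 0.093 ]
side lid_pivot 0.71 [316. 255.] [0.5582 0.0872 0.093 ]
side lock_knob 0.75 [286. 282.] [0.5616 0.1952 0.068 ]
side lock_knob 0.63 [321. 231.] [ 0.6594 -0.0593  0.068 ]
side pinch_bowl 0.59 [323. 274.] [0.558  0.0599 0.026 ]
side pinch_bowl 0.36 [304. 275.] [0.5944 0.0937 0.026 ]
side jar 0.74 [274. 262.] [0.699  0.0934 0.026 ]
side pizza_board 0.75 [235. 352.] [ 0.5357  0.3892 -0.    ]
side tongs 0.77 [236. 344.] [0.5363 0.3845 0.018 ]
```

View pics/t7.png

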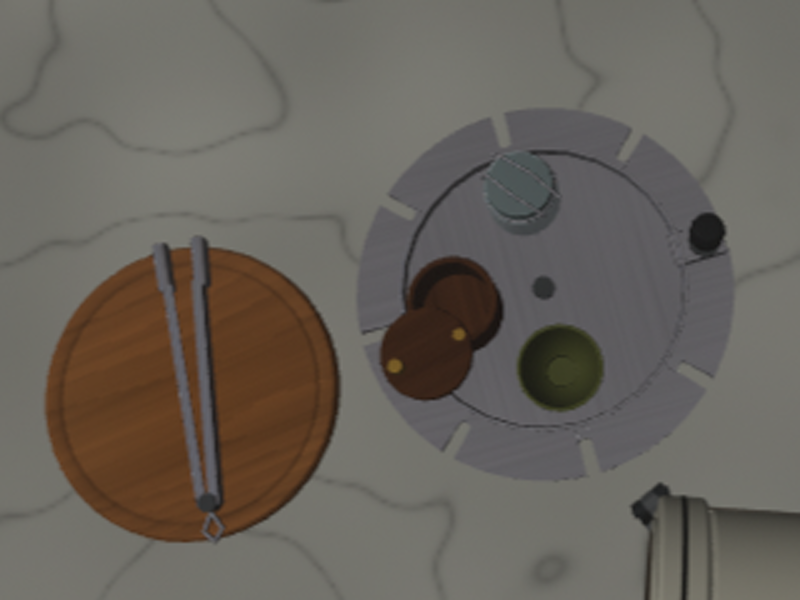

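The crop shows the lid swung open (peg at 395,366, pivot at 459,334), the knob at its notch (707,232), and the bowl, jar, board and tongs in place, with the arm clear. Handing in.

```bash
python3 -c "
from workcell import bot
print(bot.job_done())"
```

```text
the job is handed in; nothing more can be done
None
```

I handed the job in with the cellar turned to the board's side, the lock pin home in the notch there and the lid swung to its stop. The last pictures show the bowl, jar, board and tongs in place and the arm clear; no verdict came back.

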